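# Fit the bayonet filter cartridge in the suction box

## Task

Slide the shutter of the suction box sideways until the port is fully uncovered and the shutter clicks into its open stop. Then fit the filter cartridge in the port like a bayonet bulb: lugs down through the slots, push it in against the spring, turn it clockwise (seen from above) to its stop, and let it spring up home. Do not knock the cup, the pencil case, the roll of tape or the hammer away from their places.

Things in the scene. Friction and masses are not known exactly. Their poses are not given: they have to be found in the camera images.
- filter_box: Fixed aluminium suction box, 120 (x) x 220 (y) x 65 mm high; two dark rails on its long top edges (76 mm high, 44 mm or more either side of the port axis). Origin: at bench height under the port's centre; the box reaches 60 mm from it to -y and 160 mm to +y (end with a black hose stub). x axis: across, away from the robot. A small block sticks out of its +x side by the rail.
- port (a point): Centre of the round port at the top face of its collar, 65 mm above the bench; axes as the box. Bore 57 mm across, collar 12 mm thick with two slots, half a turn apart, for the lugs. Under the collar the lugs can turn only clockwise (from above), 70 degrees, to a firm stop; there the collar's underside has notches 4 mm deep into which the spring lifts the lugs.
- slot_mark (a point): Single short line on the collar top at the outer end of one slot, 43 mm from the port axis, 70 degrees counter-clockwise (from above) of the box's x axis; a like one lies half a turn round. Slots are 14 mm wide, reach 37 mm from the axis and go straight down through the collar.
- home_mark (a point): Double line on the collar top, 40 mm from the port axis along the box's +x axis; a like one lies half a turn round. The lugs and the grip bar point along these lines when the cartridge is home.
- spring_top (a point): Top of the relaxed spring plate in the port, 24 mm below the collar top. It takes 5 N to start and 13 N at 10 mm down, where the cartridge's flange touches the collar. The lugs pass under the collar while the cartridge's underside is over 32 mm below the collar top; at home it is 28 mm below, the flange 6 mm above the collar.
- shutter (a joint): Travel of the shutter plate along the box's +y axis, m: 0 = port covered, held by a spring ball; 0.095 = port fully uncovered, clicked into the open stop (end of travel 0.096). It takes about 7 N to leave a stop and about 2 N between.
- shutter_tab (a point): Top centre of the upright dark tab on the steel shutter plate: 60 mm (box x) x 12 mm (box y), top 103 mm above the bench, 31 mm above the wider foot; pinch it across the 12 mm. With the shutter closed it stands 40 mm to +y of the port axis. Plate 100 x 110 x 4 mm, top 70 mm above the bench.
- cartridge: Loose filter cartridge, 70 mm tall, about 0.2 kg, upright on the bench. Origin: centre of underside, z up. Ribbed black plug 52 mm across (lowest 8 mm tapered); two lugs along its +x and -x (10 mm wide, reaching 34 mm from the axis, 14 to 20 mm up); grey flange 80 mm across, 34 to 40 mm up; grip bar 64 mm long along its x (above the lugs), 18 mm wide, 40 to 70 mm up. Same after half a turn.
- cartridge_grip (a point): Middle of the cartridge's grip bar, 55 mm above the cartridge's underside; pinch it across its 18 mm width.
- pink_cup: Small pink cup, 65 mm across, 51 mm tall, origin at the centre of its underside. Bystander.
- pencil_case: Dark pencil case, 209 x 51 x 31 mm, origin under its centre. Bystander.
- masking_tape: Roll of masking tape lying flat, 96 mm across, 25 mm high, origin under its centre. Bystander.
- chasing_hammer: Small hammer with wooden handle, 201 x 74 x 26 mm, origin under its centre. Bystander.

How it is judged:
On the way, in this order (a step that is already met when the one before it is completed fails the run):
1. the shutter is clicked into its open stop (value of joint shutter above 0.0915 m), for 0.2 s.
2. the cartridge is in the port and pushed down against the spring (z of cartridge in the frame of port below -0.03 m and horizontal distance between cartridge and port below 0.007 m), for 0.1 s.
At the end, for the whole second after the job is handed in: The shutter is in its open stop (joint above 0.0915); the cartridge stands upright (within 0.09 rad) in the port, within 6 mm of its axis, its lugs turned to within 0.15 rad of the box's x axis and sprung up into the notches (underside 26.3 to 30.2 mm below the collar top), at rest (value of joint shutter above 0.0915 m and horizontal distance between cartridge and port below 0.006 m and z of cartridge in the frame of port between -0.0302 and -0.0263 m and angle between the x axis of cartridge and the x axis of filter_box, either way round below 0.15 rad and angle between cartridge's own z axis and vertical below 0.09 rad and linear speed of cartridge below 0.02 m/s); the robot touches nothing.
It fails at once if a bystander (cup, pencil case, tape or hammer) is knocked more than 30 mm away (distance of any of pink_cup, pencil_case, masking_tape, chasing_hammer from where it was at the start of the episode above 0.03 m).
It also fails if it takes over 56 s, if anything falls off the work surface, if the arm or the gripper's body presses on something with over 40 N, if the wrist force passes 120 N, or if a joint passes its speed limit or range.

## Robot

A 7-joint arm with a two-finger parallel gripper is mounted at the origin on a cart in front of the work surface, level with it; the furniture and walls round the work are solid. World frame = base frame: x ahead of the robot, y to its left, z up, the work surface at z = 0. Lengths are in m, angles in rad, forces in N, time in s.
With the tool pointing down it reaches from about 0.425 to 1.025 m from the base axis. Payload 3.6 kg.
Tool frame: the origin (TCP) lies at the very end of the fingers, on their centre line; the grasp point (between the pads) lies 19 mm behind it; z points along the fingers, y is the line along which they close (so a half turn about z gives the same grasp; the last joint's range is limited). The gripper opens to 85 mm and grips with 20 to 120 N. Pads are 22 mm wide; open, the fingers measure 114 mm over their backs; the gripper's body (76 mm by 85 mm) begins 54 mm behind the grasp point. The pads swing forward as they close: fully open they stand 13 mm farther back than shut.
Start: joints at [1.095, 0.591, 0.048, 1.609, -0.033, 0.943, -0.034], TCP at [0.271, -0.673, 0.231] pointing down, gripper open.
Joint ranges: [-2.69, 2.69], [-0.47, 2.24], [-1.27, 1.36], [0.19, 2.51], [-1.53, 4.68], [0.08, 2.07], [-3.09, 3.09]. Speed limits (rad/s): [2.57, 2.57, 3.14, 3.14, 3.14, 3.14, 3.14].

## Interface

Orientations are given as a rotation vector (axis times angle).
In Python, from workcell import r gives the robot as it stands.
- The arm moves only by the shell command python3 shift.py [OPENING], which reads ROWS from standard input. ROWS is a JSON list of rows, 1 to 5 of them, each of 4 numbers: dx, dy, dz in units of 100 mm, then a turn about the tool's z in units of 0.25 rad; each row shifts and turns the commanded pose from where the row before left it, along the tool's axes as they then stand; what a row does not reach is not made up. A row lasts 1/10 s, in which the tool goes at most 0.05 m and 0.15 rad, less where a joint would pass 70% of its speed; a pose out of reach is approached as far as the arm can. OPENING is the finger opening in m, set as the command begins (- or left out keeps the last). The fingers move at their own pace and stop on an object; the grip force is fixed at half the most. Time passes only in rows, so rows that do not move let the fingers close. It prints the time, the measured TCP pose, the force, the opening and the grip force at its end. Input that does not fit is refused with a message, and nothing moves.
- r.sense(): the state, without advancing time (a new reading comes with each control period).
- r.get_image(name): name is "scene" or "top" or "wrist"; returns a dict with "frame" (480x640x3 uint8, red, green, blue), "camera_matrix" (3x3 intrinsics, pixels), "origin" and "orientation" of the camera in the world. Camera axes: x right, y up, looking along -z (the intrinsics and any distortion apply to the point x, -y, -z); pixel columns grow to the right and rows downward; lengths in m; the calibration is good to about 2 mm. A picture is of the moment at which its call begins. There is no depth.
- r.finish_job(): hands the job in; it is judged then, once.
The state is a dict: "time_s": time; "qpos": joint angles; "joint_vel": joint speeds; "tau": joint torques, N m; "tcp_pos": TCP position; "orientation": TCP orientation; "wrist_force": force on the tool from outside, world axes, zero at the start; "ft_torque": the same for the moment, N m; "gripper_width": finger opening in m; "gripper_force": force on a finger pad.
Only numpy, scipy, OpenCV 4.12 (cv2) and the standard library are available. Lean on these libraries where they do the work, as an engineer would, in place of code of your own. Each camera call takes 0.05 s, during which the arm holds its last target. There are 200 camera calls.

## Working session

There is one attempt and no reset: what is moved stays moved. The work goes in short steps, Python scripts to look and compute and a shell command to move; the robot and the scene stay as the last step left them, time stands still between calls to the robot, and variables do not carry over. Pictures are saved under pics/ and viewed, at most 11 in all, crops included, and the job is handed in when it is done.

```bash
ls; mkdir -p pics
cat > h.py <<'E'
import numpy as np,cv2
from scipy.spatial.transform import Rotation as R
from workcell import r
def im(n,save=None):
    d=r.get_image(n)
    if save: cv2.imwrite('pics/'+save,d['frame'][:,:,::-1])
    return d
def rot(d):
    o=np.array(d['orientation'],float)
    return o if o.shape==(3,3) else R.from_rotvec(o).as_matrix()
def ray(d,u,v):
    K=np.array(d['camera_matrix']);p=np.linalg.solve(K,[u,v,1.]);
    w=rot(d)@np.array([p[0],-p[1],-p[2]]);return np.array(d['origin']),w/np.linalg.norm(w)
def onz(d,u,v,z):
    o,w=ray(d,u,v);return o+w*(z-o[2])/w[2]
def proj(d,P):
    c=rot(d).T@(np.array(P)-d['origin']);p=np.array(d['camera_matrix'])@[c[0],-c[1],-c[2]];return p[:2]/p[2]
def tri(d1,a,d2,b):
    o,w=ray(d1,*a);q,x=ray(d2,*b)
    s=np.linalg.lstsq(np.c_[w,-x],q-o,rcond=None)[0]
    A=o+w*s[0];B=q+x*s[1];return (A+B)/2,np.linalg.norm(A-B)
E
python3 - <<'E'
from h import *
a=im('top','t0.png');b=im('scene','s0.png');c=im('wrist')
for d in(a,b,c):print({k:np.round(v,4).tolist() for k,v in d.items() if k!='frame'})
print(r.sense())
E
```

```text
pics
shift.py
workcell.py
{'camera_matrix': [[595.1323, 0.0, 312.5257], [0.0, 595.1323, 232.632], [0.0, 0.0, 1.0]], 'origin': [0.3232, -0.0547, 1.4283], 'orientation': [0.0956, -0.0976, -1.5722]}
{'camera_matrix': [[433.5076, 0.0, 320.1377], [0.0, 433.5076, 237.3435], [0.0, 0.0, 1.0]], 'origin': [0.0494, 0.4971, 1.0244], 'orientation': [0.2801, -0.7719, -2.3012]}
{'camera_matrix': [[395.9288, 0.0, 313.2382], [0.0, 395.9288, 244.4705], [0.0, 0.0, 1.0]], 'origin': [0.3363, -0.6453, 0.3724], 'orientation': [-0.2474, 0.171, -1.1794]}
{'time_s': 0.15, 'qpos': array([ 1.09450705,  0.59189268,  0.04831197,  1.60954534, -0.03332087,
        0.94267236, -0.03370184]), 'joint_vel': array([-0.0004022 , -0.00176613,  0.00024385, -0.00266468,  0.00178016,
       -0.00041343,  0.00018438]), 'tau': array([ 3.54302108e-03, -5.49251246e+01,  1.54953506e+00, -1.98455268e+01,
        9.46170709e-03,  5.69142183e-03, -5.24958040e-06]), 'tcp_pos': array([ 0.27057097, -0.67192768,  0.23040824]), 'orientation': array([-3.08257368e+00, -5.97401420e-01,  6.33784023e-04]), 'wrist_force': array([0.18152609, 0.10563229, 0.0705373 ]), 'ft_torque': array([-0.01947186,  0.00101497,  0.04397041]), 'gripper_force': 0.0, 'gripper_width': 0.08525439076221242}
```

View pics/t0.png

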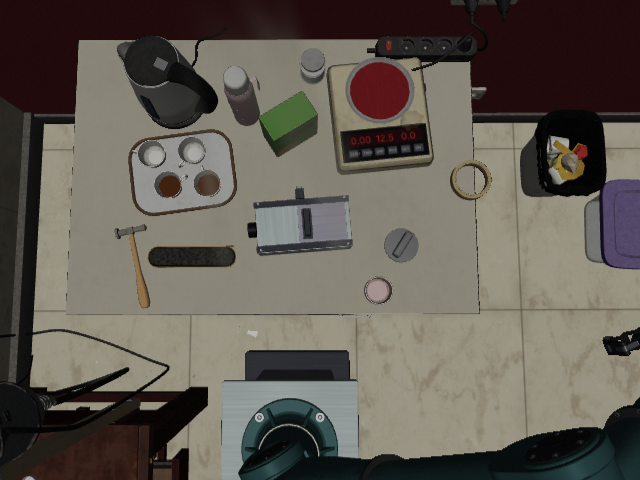

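View pics/s0.png

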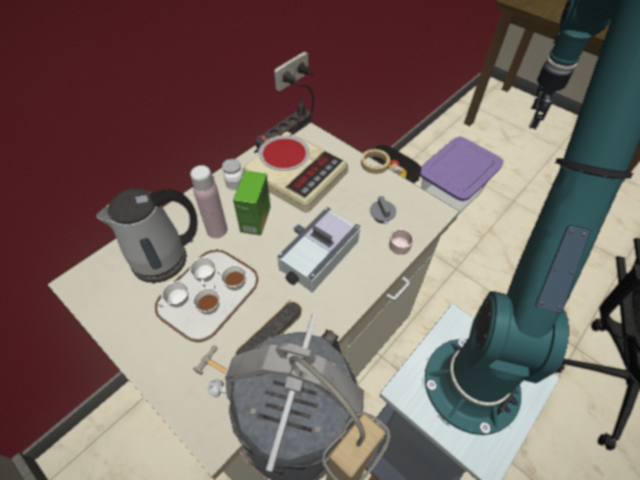

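The top view shows the box at about (302,224), with its hose to the left (+y) and the tab at (307,222). The cartridge is at (401,245) with its bar tilted, and the cup is at (377,290). The scene view shows the tab near (322,236) and the cartridge near (382,208).

Run:
```python
from h import *
d=im('top')
for n,u,v,z in[('box L',258,250,.076),('boxR',351,246,.076),('boxR2',349,198,.076),('tab',307,222,.103),('cart',401,244,.06),('cup',377,290,.05),('tape',471,180,.02),('scale',380,130,.05),('block',299,192,.07)]:print(n,onz(d,u,v,z).round(3))
s=r.sense();M=R.from_rotvec(s['orientation']).as_matrix();print(M.round(3))
w=im('wrist');print('cam in tool',(M.T@(w['origin']-s['tcp_pos'])).round(4));print((M.T@rot(w)).round(3))
```

```text
box L [0.451 0.068 0.076]
boxR [ 0.459 -0.144  0.076]
boxR2 [ 0.571 -0.141  0.076]
tab [ 0.511 -0.044  0.103]
cart [ 0.465 -0.261  0.06 ]
cup [ 0.36  -0.205  0.05 ]
tape [ 0.624 -0.439  0.02 ]
scale [ 0.74  -0.219  0.05 ]
block [ 0.586 -0.026  0.07 ]
[[ 0.928  0.374 -0.001]
 [ 0.374 -0.928  0.001]
 [-0.    -0.001 -1.   ]]
cam in tool [ 0.0709 -0.0003 -0.1421]
[[-0.     0.96   0.28 ]
 [ 1.    -0.     0.001]
 [ 0.001  0.28  -0.96 ]]
```
Wrist camera looks along tool... its -z = (-0.28, 0, 0.96) tool: tilted toward the TCP. Camera on +x tool side, 71mm.

Careful with the scale: shifts go in units of 100 mm and turns go in units of 0.25 rad. That gives: -0.025 m is -0.25, -0.02 m is -0.2, 0.117 rad is 0.468.

```bash
echo '[[0,0,-0.25,0.468],[0,0,-0.25,0.468],[0,0,-0.2,0.464]]' | python3 shift.py ; echo '[[0.15,-0.45,0,0],[0.2,-0.45,0,0],[0.2,-0.45,0,0],[0.2,-0.45,0,0],[0.2,-0.45,0,0]]' | python3 shift.py 0.085; echo '[[0.2,-0.45,0,0],[0.2,-0.45,0,0],[0.2,-0.45,0,0],[0.2,-0.45,0,0],[0,0,0,0]]' | python3 shift.py; echo '[[0.2,-0.45,0,0],[0,-0.5,0,0],[0,0,0,0],[0,0,0,0]]' | python3 shift.py
```

Run:
```python
from h import *
im('wrist','w1.png')
```

```text
time_s: 0.55
tcp_pos: [0.2708, -0.6728, 0.3025]
orientation: [3.141, 0.044, 0.001]
wrist_force: [-0.2, -0.3, -0.7]
gripper_width: 0.0855
gripper_force: 0.0
time_s: 1.05
tcp_pos: [0.3588, -0.4426, 0.3014]
orientation: [3.141, 0.051, 0.001]
wrist_force: [1.4, 0.2, -0.2]
gripper_width: 0.0849
gripper_force: 0.0
time_s: 1.55
tcp_pos: [0.4357, -0.2541, 0.3014]
orientation: [-3.137, -0.072, -0.002]
wrist_force: [0.6, 0.2, 0.2]
gripper_width: 0.0853
gripper_force: 0.0
time_s: 1.95
tcp_pos: [0.4492, -0.1656, 0.3014]
orientation: [3.141, 0.056, -0.0]
wrist_force: [0.1, -0.5, 0.5]
gripper_width: 0.0851
gripper_force: 0.0
```

View pics/w1.png

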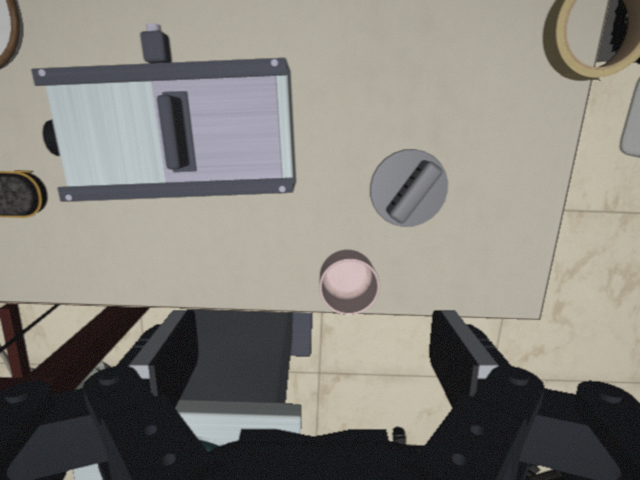

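The wrist view shows the closed shutter with its tab top at about (172,130). The rail screws are at (42,72), (275,62), (69,197) and (282,188), and the cartridge bar runs from about (400,213) to (430,172).

```bash
echo '[[0.3,-0.4,0,0],[0.3,-0.4,0,0],[0,-0.4,0,0],[0,0,0,0],[0,0,0,0]]' | python3 shift.py
python3 - <<'E'
from h import *
im('wrist','w2.png')
E
```

```text
time_s: 2.5
tcp_pos: [0.5054, -0.0456, 0.3011]
orientation: [3.14, 0.051, -0.001]
wrist_force: [0.0, -0.0, 0.1]
gripper_width: 0.0851
gripper_force: 0.0
```

View pics/w2.png

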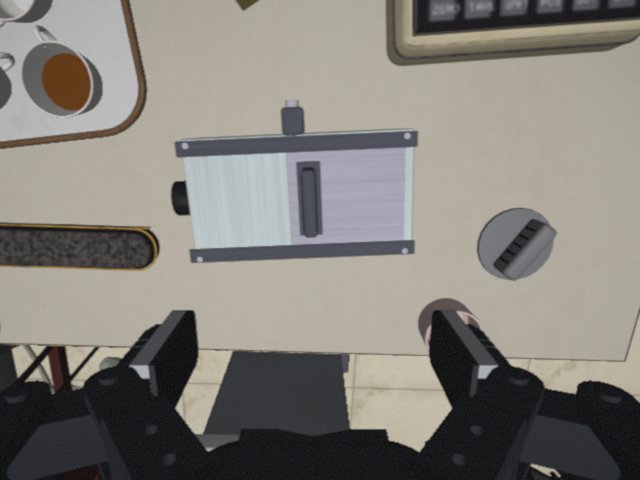

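The second view shows the tab top running from about (308,168) to (311,236). The screws are at (184,146), (407,136), (199,259) and (405,251), and the cartridge flange is at about (515,244) with its bar from (500,272) to (550,232).

```bash
cat >> h.py <<'E'
def camat(tcp,ov,d):
    "wrist camera record for another tool pose, from tool-camera transform of d taken now"
    s=r.sense();M=R.from_rotvec(s['orientation']).as_matrix();N=R.from_rotvec(ov).as_matrix()
    return dict(camera_matrix=d['camera_matrix'],origin=N@M.T@(np.array(d['origin'])-s['tcp_pos'])+tcp,orientation=N@M.T@rot(d))
def spot(f,u,v,h=5):
    g=cv2.cvtColor(f,cv2.COLOR_RGB2GRAY).astype(float)[v-h:v+h+1,u-h:u+h+1];g=np.clip(g-120,0,None)
    y,x=np.mgrid[-h:h+1,-h:h+1];return np.array([u+(g*x).sum()/g.sum(),v+(g*y).sum()/g.sum()])
E
python3 - <<'E'
from h import *
d2=im('wrist');d1=camat([.4492,-.1656,.3014],[3.141,.056,0],d2)
f1=cv2.imread('pics/w1.png')[:,:,::-1];f2=d2['frame']
P=[]
for a,b in zip([(42,72),(275,62),(69,197),(282,188)],[(184,146),(407,136),(199,259),(405,251)]):
    p,e=tri(d1,spot(f1,*a,4),d2,spot(f2,*b,4));P.append(p);print('screw',p.round(4),round(e,4))
for d,f,c in((d1,f1,(409,187)),(d2,f2,(515,244))):
    x0,y0=c[0]-50,c[1]-50;g=f[y0:y0+100,x0:x0+100].astype(int)
    hsv=cv2.cvtColor(f[y0:y0+100,x0:x0+100].copy(),cv2.COLOR_RGB2HSV)
    m=((hsv[:,:,1]<25)&(hsv[:,:,2]<150)).astype(np.uint8)
    m=cv2.morphologyEx(m,cv2.MORPH_OPEN,np.ones((3,3)))
    C=max(cv2.findContours(m,0,2)[0],key=cv2.contourArea)
    print('flange',cv2.minEnclosingCircle(C),cv2.fitEllipse(cv2.convexHull(C)),x0,y0)
# tops of dark tab
for f,(x0,y0,x1,y1) in((f1,(150,80,205,180)),(f2,(290,155,330,245))):
    g=cv2.cvtColor(f[y0:y1,x0:x1].copy(),cv2.COLOR_RGB2GRAY);print(np.percentile(g,[2,10,20,30,40,50]))
a=f1[130:250,350:470];b=f2[190:310,455:575];c=f1[80:180,130:230];e=f2[150:250,260:360]
z=lambda q:cv2.resize(q,(390,290) if 0 else (290,290),interpolation=2)
cv2.imwrite('pics/c.png',np.vstack([np.hstack([z(a),z(b)]),np.hstack([z(c),z(e)])])[:,:,::-1])
E
```

```text
screw [0.5582 0.0724 0.0769] 0.0
screw [ 0.5734 -0.1266  0.0767] 0.0
screw [0.4507 0.0632 0.079 ] 0.0008
screw [ 0.4661 -0.1348  0.0818] 0.0015
flange ((49.608360290527344, 50.31733703613281), 40.317726135253906) ((49.29596710205078, 50.311214447021484), (75.73858642578125, 80.44426727294922), 47.217529296875) 359 137
flange ((50.820465087890625, 50.059844970703125), 41.04246520996094) ((48.99858093261719, 48.50937271118164), (69.09729766845703, 80.42422485351562), 59.9095573425293) 465 194
[ 29.98  38.    75.    80.    85.   156.  ]
[ 57.  71.  79.  82.  85. 128.]
```

View pics/c.png

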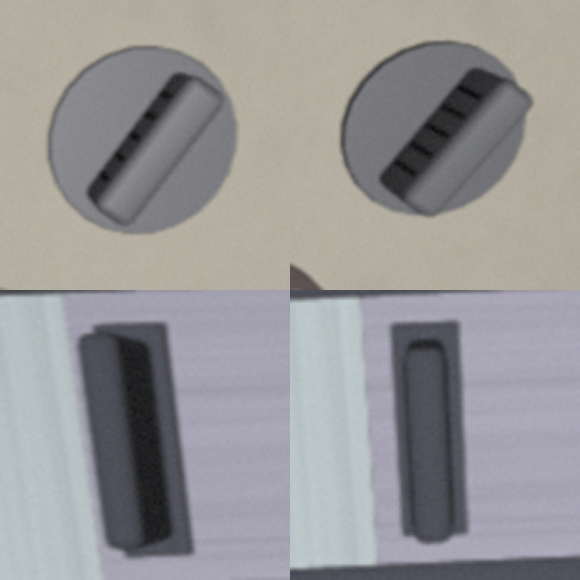

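The crops show the full tab top and the ribbed grip bar. I read the tab top centre at (169.1,132.4) in view 1 and (308.3,203.8) in view 2, and the bar top centre at (416,193) and (529,252).

Run:
```python
from h import *
d2=im('wrist');d1=camat([.4492,-.1656,.3014],[3.141,.056,0],d2)
def t(n,a,b):
    p,e=tri(d1,a,d2,b);print(n,p.round(4),round(e,4));return p
t('tab',(169.1,132.4),(308.3,203.8));t('tabA',(164.5,95.5),(306.9,170.7));t('tabB',(173.8,169.3),(309.7,236.9))
print('tab@z',onz(d1,169.1,132.4,.103),onz(d2,308.3,203.8,.103))
t('bar',(416,193.2),(529.1,251.9));t('fl',(409,187.9),(514.2,243))
print(onz(d1,416,193.2,.07),onz(d2,529.1,251.9,.07),onz(d1,409,187.9,.04),onz(d2,514.2,243,.04))
c=lambda x,y:(350+x/2.417,130+y/2.417)
e=lambda x,y:(455+(x-290)/2.417,190+y/2.417)
for d,q in((d1,[c(190,80),c(98,208),c(222,98),c(128,225)]),(d2,[e(502,78),e(408,205),e(532,100),e(435,215)])):
    X=[onz(d,*k,.07)[:2] for k in q]
    for i in(0,2):v=X[i]-X[i+1];print('bar yaw',np.degrees(np.arctan2(v[1],v[0])),np.linalg.norm(v))
f1=cv2.imread('pics/w1.png')[:,:,::-1];f2=d2['frame']
for d,f,L in((d1,f1,[(42,72),(275,62),(69,197),(282,188)]),(d2,f2,[(184,146),(407,136),(199,259),(405,251)])):
    X=np.array([onz(d,*spot(f,*k,4),.0765)[:2] for k in L]);print(X.round(4).tolist())
    a=X[0]-X[1];b=X[2]-X[3];print('yaw box',[np.degrees(np.arctan2(-k[0],k[1])) for k in(a,b)],np.linalg.norm(a),np.linalg.norm(b), X.mean(0))
s=r.sense();print(s['tcp_pos'],R.from_rotvec(s['orientation']).as_matrix().round(3))
```

```text
tab [ 0.5129 -0.0424  0.1003] 0.0002
tabA [ 0.5416 -0.0405  0.1004] 0.0005
tabB [ 0.4826 -0.0443  0.0999] 0.0001
tab@z [ 0.51304509 -0.04338234  0.103     ] [ 0.51328249 -0.0423637   0.103     ]
bar [ 0.4649 -0.2622  0.0684] 0.0
fl [ 0.4654 -0.2626  0.0374] 0.0004
[ 0.46517677 -0.26179111  0.07      ] [ 0.46537968 -0.26127996  0.07      ] [ 0.46591709 -0.26202497  0.04      ] [ 0.46588008 -0.2610941   0.04      ]
bar yaw -30.957788521719056 0.05972391884898011
bar yaw -31.29846651206172 0.06010149644910966
bar yaw -27.602111212085187 0.06200339493336442
bar yaw -31.240086257072118 0.05890549381698904
[[0.5584, 0.0721], [0.5734, -0.1271], [0.4508, 0.0639], [0.4659, -0.1352]]
yaw box [np.float64(4.301875252252295), np.float64(4.360043764826485)] 0.19974307407805098 0.19968105914078926 [ 0.51210734 -0.03156822]
[[0.5583, 0.0726], [0.5734, -0.1266], [0.4495, 0.0641], [0.4635, -0.1362]]
yaw box [np.float64(4.344949803032797), np.float64(4.000311614848684)] 0.19984886786389489 0.20078095250438974 [ 0.51117313 -0.03151884]
[ 0.50503261 -0.04725175  0.30121085] [[ 1.     0.028 -0.   ]
 [ 0.028 -1.    -0.001]
 [-0.     0.001 -1.   ]]
```

To row units: 0.05 m is 0.5, 0.04 m is 0.4, -0.047 rad is -0.188.

```bash
echo '[[0.08,-0.05,0.4,-0.188],[0,0,0.5,0],[0,0,0.5,0],[0,0,0.3,0],[0,0,0,0]]' | python3 shift.py 0.05; echo '[[0,0,0.3,0],[0,0,0.22,0],[0,0,0,0]]' | python3 shift.py; echo '[[0,0,0,0],[0,0,0,0],[0,0,0,0],[0,0,0,0]]' | python3 shift.py 0
```

```text
time_s: 3.15
tcp_pos: [0.5097, -0.0413, 0.1277]
orientation: [3.139, 0.121, -0.015]
wrist_force: [0.2, -0.1, 0.8]
gripper_width: 0.0499
gripper_force: 0.0
time_s: 3.45
tcp_pos: [0.5127, -0.0405, 0.0788]
orientation: [3.139, 0.122, -0.003]
wrist_force: [-1.0, -0.5, -0.1]
gripper_width: 0.0501
gripper_force: 0.0
time_s: 3.85
tcp_pos: [0.5146, -0.0406, 0.0812]
orientation: [3.138, 0.123, 0.005]
wrist_force: [-0.3, -2.3, 5.6]
gripper_width: 0.0107
gripper_force: 59.2
```

To row units: -0.02 m is -0.2, -0.002 m is -0.02.

```bash
echo '[[0,-0.2,-0.02,0],[0,-0.2,0,0],[0,-0.2,0,0],[0,-0.2,0,0]]' | python3 shift.py; echo '[[0,-0.15,0,0],[0,-0.05,0,0],[0,0,0,0]]' | python3 shift.py
```

```text
time_s: 4.25
tcp_pos: [0.5085, 0.0394, 0.0815]
orientation: [3.138, 0.122, 0.006]
wrist_force: [4.8, -3.5, -11.4]
gripper_width: 0.0104
gripper_force: 60.8
time_s: 4.55
tcp_pos: [0.5073, 0.0545, 0.0814]
orientation: [3.133, 0.118, 0.005]
wrist_force: [6.3, -11.1, -13.0]
gripper_width: 0.0102
gripper_force: 61.1
```

```bash
echo '[[0,-0.02,0,0],[0,0,0,0],[0,0.02,0,0],[0,0,0,0]]' | python3 shift.py 0.05; echo '[[0,0,-0.4,0],[0,0,-0.5,0],[0,0,-0.5,0],[0,0.3,-0.3,0],[0,0.45,0,0]]' | python3 shift.py 0.085;  echo '[[-0.2,0.45,0,0],[-0.2,0.45,0,0],[0,0,0,0],[0,0,0,0],[0,0,0,0]]' | python3 shift.py
python3 - <<'E'
from h import *
s=r.sense();print(s['tcp_pos'],s['orientation'])
d=im('wrist');f=d['frame']
c=proj(d,[.5154,-.0814,.065]).astype(int);print(c)
x0,y0=max(c[0]-130,0),max(c[1]-90,0)
print(x0,y0);cv2.imwrite('pics/p1.png',cv2.resize(f[y0:y0+180,x0:x0+240],(800,600),interpolation=2)[:,:,::-1])
import pickle;pickle.dump(d,open('w3.pkl','wb'))
E
```

```text
time_s: 4.95
tcp_pos: [0.5053, 0.0608, 0.0818]
orientation: [-3.139, -0.126, -0.001]
wrist_force: [0.1, -0.6, 0.5]
gripper_width: 0.0501
gripper_force: 0.0
time_s: 5.45
tcp_pos: [0.5148, -0.0113, 0.2567]
orientation: [-3.137, -0.137, -0.018]
wrist_force: [0.8, -1.0, -0.5]
gripper_width: 0.0847
gripper_force: 0.0
time_s: 5.95
tcp_pos: [0.4789, -0.1058, 0.2515]
orientation: [-3.138, -0.128, -0.001]
wrist_force: [0.4, 0.4, -0.6]
gripper_width: 0.0848
gripper_force: 0.0
[ 0.47885811 -0.10581471  0.25145456] [-3.13822262e+00 -1.28453538e-01 -9.55828936e-04]
[288 170]
158 80
```

View pics/p1.png

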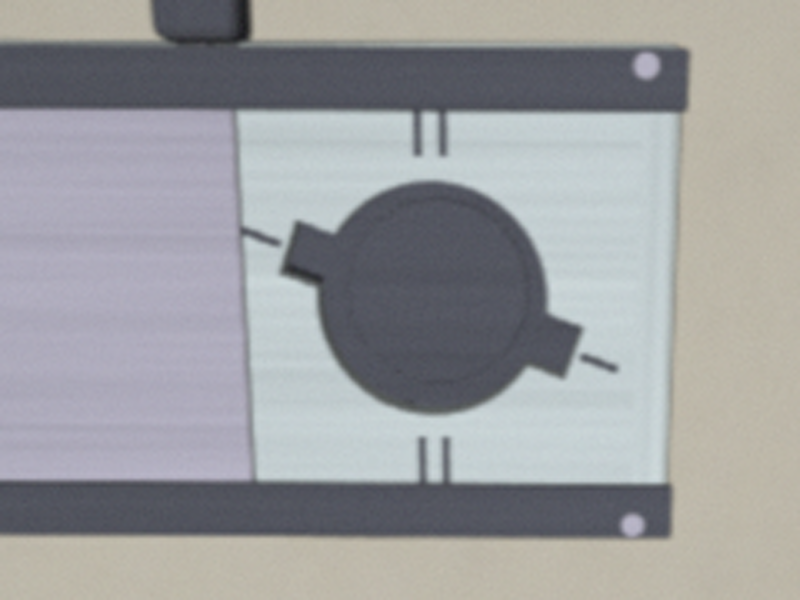

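The port is fully open. The bore centre is at crop (433,297), which is image (287.9,169.1). The slot marks end at crop (240,231) and (617,370), the home marks sit at (430,132) and (434,460), and the shutter edge is at x≈243.

Run:
```python
from h import *;import pickle
d=pickle.load(open('w3.pkl','rb'))
q=lambda x,y,z=.065:onz(d,158+x/3.3333,80+y/3.3333,z)[:2]
c=q(433,297);print('port',c,(q(617,370)+q(240,231))/2,(q(431,132)+q(435,460))/2)
an=lambda v:np.degrees(np.arctan2(v[1],v[0]))
print('slot',an(q(240,231)-q(617,370)),an(q(280,243)-q(582,357)),'home',an(q(431,132)-q(435,460)),np.linalg.norm(q(617,370)-q(240,231)))
print('shutter edge',np.linalg.norm((q(243,297,.07)-c)))
print('screwY',[ (q(*k,.0765)-c).round(4) for k in((646,66),(632,525))])
```

```text
port [ 0.5164259  -0.08121524] [ 0.51530148 -0.08084011] [ 0.51530887 -0.08130331]
slot 74.5489245826722 74.1115828515347 home 4.354785781737058 0.09809775146627853
shutter edge 0.04567677522985824
screwY [array([ 0.0565, -0.0454]), array([-0.0507, -0.0536])]
```

Run:
```python
from h import *;import pickle
d3=pickle.load(open('w3.pkl','rb'))
d2=camat([.5050,-.0473,.3012],R.from_matrix([[1,.028,0],[.028,-1,-.001],[0,.001,-1]]).as_rotvec(),d3)
f2=cv2.imread('pics/w2.png')[:,:,::-1].astype(int);f3=d3['frame'].astype(int)
Y=np.array([-.075,.997]);P=np.array([.5155,-.0813])
for d,f,row in((d2,f2,220),(d3,f3,190)):
    s=f[row-2:row+3].mean(0);k=s[:,1]-s[:,0]   # green minus red: lavender <0, mint >0
    for u in range(20,460):
        if k[u-3]*k[u+3]<0 and abs(k[u-3])>4 and abs(k[u+3])>4:print(row,u,round((onz(d,u,row,.07)[:2]-P)@Y,4))
cv2.imwrite('pics/w3l.png',d3['frame'][60:300,0:320,::-1])
g=d3['frame'][190,:180].mean(1).astype(int);print(g[::3])
```

```text
220 189 0.1551
220 190 0.1541
220 191 0.1532
220 192 0.1522
220 411 -0.0588
220 412 -0.0598
220 413 -0.0608
220 414 -0.0617
190 357 -0.0567
190 358 -0.0575
190 359 -0.0583
190 360 -0.0591
190 361 -0.0599
[168 171 174 173 171 171 170 172 173 172 171 171 171 171 172 172 175 174
 172 175 173 173 175 174 175 171 174 179 176 175 177 165  80  84  85  81
  68  34  25  33  36  34  32  86  87 114 177 176 179 177 176 178 179 178
 178 181 178 178 179 178]
```

View pics/w3l.png

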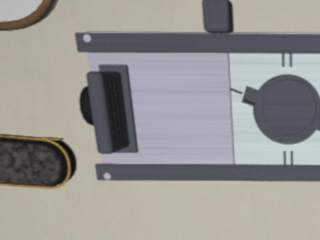

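The open-shutter view shows the tab top centre at about crop (99,112), which is image (99,172).

Run:
```python
from h import *;import pickle
d=pickle.load(open('w3.pkl','rb'));Y=np.array([-.075,.997])
for z in(.100,.103):print((onz(d,99,172,z)[:2]-[.5155,-.0813])@Y)
f2=cv2.imread('pics/w2.png')[:,:,::-1].astype(int);f3=d['frame'].astype(int)
print((f2[218:223,278:300].mean(0)).astype(int).tolist());print((f3[188:193,222:242].mean(0)).astype(int).tolist())
print((f2[218:223,396:412].mean(0)).astype(int).tolist())
```

```text
0.13643509659757708
0.13482485179222076
[[183, 192, 195], [180, 191, 193], [181, 191, 193], [178, 189, 191], [180, 190, 192], [184, 194, 196], [186, 196, 199], [187, 197, 199], [187, 197, 199], [188, 198, 200], [185, 195, 198], [179, 186, 191], [165, 167, 176], [164, 162, 176], [165, 163, 178], [165, 163, 177], [164, 162, 177], [165, 163, 179], [165, 163, 178], [164, 161, 177], [154, 151, 165], [121, 120, 132]]
[[175, 172, 188], [174, 172, 188], [175, 172, 188], [175, 173, 189], [175, 172, 189], [174, 172, 189], [174, 172, 188], [174, 173, 188], [170, 166, 183], [151, 149, 161], [141, 145, 151], [175, 184, 186], [191, 201, 203], [192, 203, 205], [192, 203, 205], [190, 201, 203], [192, 202, 205], [191, 202, 205], [191, 202, 204], [191, 202, 204]]
[[168, 165, 181], [167, 165, 180], [166, 164, 179], [168, 165, 180], [167, 165, 180], [167, 164, 179], [168, 167, 181], [171, 173, 182], [178, 186, 190], [186, 197, 199], [185, 196, 198], [188, 198, 201], [191, 201, 204], [191, 202, 204], [187, 196, 198], [174, 180, 179]]
```

```bash
echo '[[-0.06,0.4,0,0],[-0.1,0.4,0,0],[-0.1,0.4,0,0],[0,0.34,0,0],[0,0,0,0.4]]' | python3 shift.py 0.085; echo '[[0,0,0.3,0.52],[0,0,0.3,0.52],[0,0,0.2,0.52],[0,0,0,0.52],[0,0,0,0]]' | python3 shift.py;echo '[[0,0,0,0],[0,0,0,0],[0,0,0,0]]' | python3 shift.py
python3 - <<'E'
from h import *
s=r.sense();M=R.from_rotvec(s['orientation']).as_matrix();print(s['tcp_pos'],np.arctan2(M[1,0],M[0,0]),s['qpos'].round(2))
print('delta tool',M.T@(np.array([.4655,-.2615,.12])-s['tcp_pos']))
d=im('wrist')
c=proj(d,[.4655,-.2615,.07]).astype(int);print(c)
x0,y0=c[0]-100,max(c[1]-75,0);print(x0,y0)
cv2.imwrite('pics/g1.png',cv2.resize(d['frame'][y0:y0+150,x0:x0+200],(800,600),interpolation=2)[:,:,::-1])
import pickle;pickle.dump(d,open('w4.pkl','wb'))
E
```

```text
time_s: 6.5
tcp_pos: [0.4655, -0.2673, 0.2516]
orientation: [3.138, -0.043, 0.003]
wrist_force: [-0.7, 1.1, -0.0]
gripper_width: 0.085
gripper_force: 0.0
time_s: 7.0
tcp_pos: [0.4657, -0.2607, 0.1703]
orientation: [-3.029, 0.832, 0.003]
wrist_force: [0.1, -0.4, 0.0]
gripper_width: 0.0848
gripper_force: 0.0
time_s: 7.3
tcp_pos: [0.4654, -0.2627, 0.1718]
orientation: [-3.028, 0.836, -0.002]
wrist_force: [0.0, -0.2, 0.1]
gripper_width: 0.0849
gripper_force: 0.0
[ 0.4653773  -0.26268872  0.17183041] -0.538501833955812 [ 0.29  0.44  0.18  2.09 -0.14  0.61 -1.54]
delta tool [-0.00056618 -0.0010604   0.05183025]
[311 244]
211 169
```

View pics/g1.png

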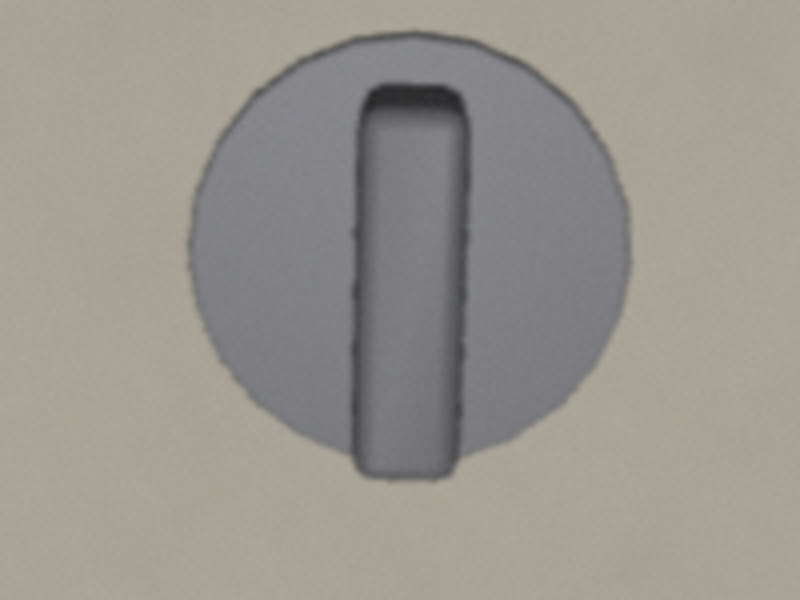

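The bar runs from crop (415,107) at its far end to (405,477) at its near end. The flange spans x 190 to 631, so it is nearly centred.

Run:
```python
from h import *;import pickle
d=pickle.load(open('w4.pkl','rb'));q=lambda x,y,z:onz(d,211+x/4,169+y/4,z)[:2]
s=r.sense();M=R.from_rotvec(s['orientation']).as_matrix()
a,b=q(415,107,.07),q(405,477,.07);v=a-b;print(np.arctan2(v[1],v[0]),np.linalg.norm(v),(a+b)/2)
fl=[q(190,250,.04),q(631,250,.04)];print('flange mid',sum(fl)/2)
c=np.r_[(a+b)/2,.048];print((M.T@(c-s['tcp_pos'])).round(4))
```

```text
-0.564587810878096 0.061720723974557835 [ 0.46562618 -0.26268976]
flange mid [ 0.46585712 -0.26291191]
[ 0.0002 -0.0003  0.1238]
```

To row units: 0.04 m is 0.4, 0.03 m is 0.3, 0.025 rad is 0.1.

```bash
echo '[[0,0,0.4,0.1],[0,0,0.4,0],[0,0,0.3,0],[0,0,0.14,0],[0,0,0,0]]' | python3 shift.py; echo '[[0,0,0,0],[0,0,0,0],[0,0,0,0],[0,0,0,0]]' | python3 shift.py 0
python3 - <<'E'
from workcell import r
print(r.sense()['tcp_pos'],r.sense()['wrist_force'])
E
```

```text
time_s: 7.85
tcp_pos: [0.4639, -0.2624, 0.046]
orientation: [-3.016, 0.876, 0.005]
wrist_force: [-0.0, 0.5, 0.4]
gripper_width: 0.085
gripper_force: 0.0
time_s: 8.25
tcp_pos: [0.4655, -0.2631, 0.0483]
orientation: [3.017, -0.876, 0.003]
wrist_force: [-0.1, 0.1, 0.2]
gripper_width: 0.0275
gripper_force: 0.0
[ 0.46546136 -0.26305579  0.04833617] [-0.05990339  0.14202031  0.23008849]
```

To row units: -0.05 m is -0.5, -0.04 m is -0.4, -0.12 rad is -0.48.

```bash
echo '[[0,0,0,0],[0,0,0,0],[0,0,0,0],[0,0,0,0]]' | python3 shift.py; echo '[[0,0,-0.2,0],[0,0,-0.4,0],[0,0,-0.5,0],[0,0,-0.5,0],[0,0,0,0]]' | python3 shift.py; echo '[[0,0,0,-0.48],[0,0,0,-0.56],[0,0,0,-0.56],[0,0,0,-0.56],[0,0,0,-0.56]]' | python3 shift.py; echo '[[0,0,0,-0.56],[0,0,0,-0.56],[0,0,0,-0.56],[0,0,0,-0.56],[0,0,0,-0.56]]' | python3 shift.py; echo '[[0,0,0,-0.56],[0,0,0,-0.56],[0,0,0,-0.56],[0,0,0,-0.24],[0,0,0,0]]' | python3 shift.py;echo '[[0,0,0,0],[0,0,0,0]]' | python3 shift.py
python3 - <<'E'
from h import *
s=r.sense();M=R.from_rotvec(s['orientation']).as_matrix();print(s['tcp_pos'],np.arctan2(M[1,0],M[0,0]),s['qpos'].round(2))
print('delta tool',M.T@(np.array([.5155,-.0813,.16])-s['tcp_pos']))
E
```

```text
time_s: 8.65
tcp_pos: [0.4654, -0.2629, 0.0482]
orientation: [-3.017, 0.876, -0.002]
wrist_force: [-0.2, -0.2, 6.4]
gripper_width: 0.0168
gripper_force: 59.2
time_s: 9.15
tcp_pos: [0.4687, -0.2652, 0.2135]
orientation: [3.015, -0.876, 0.021]
wrist_force: [1.2, -0.9, -2.9]
gripper_width: 0.0169
gripper_force: 59.4
time_s: 9.65
tcp_pos: [0.4636, -0.2622, 0.206]
orientation: [-3.134, -0.189, 0.004]
wrist_force: [-0.9, 0.3, -2.2]
gripper_width: 0.0167
gripper_force: 59.3
time_s: 10.15
tcp_pos: [0.4636, -0.2622, 0.2059]
orientation: [-2.879, -1.252, 0.003]
wrist_force: [-0.1, -1.1, -1.9]
gripper_width: 0.0167
gripper_force: 59.3
time_s: 10.65
tcp_pos: [0.4636, -0.2624, 0.206]
orientation: [-2.504, -1.893, 0.001]
wrist_force: [0.1, 0.5, -2.1]
gripper_width: 0.0169
gripper_force: 59.3
time_s: 10.85
tcp_pos: [0.4644, -0.2626, 0.2068]
orientation: [-2.506, -1.893, 0.001]
wrist_force: [0.1, 0.1, -2.2]
gripper_width: 0.0168
gripper_force: 59.3
[ 0.4644103  -0.2626016   0.20678791] 1.2939579237164944 [ 0.64  0.4  -0.27  2.05  0.16  0.71 -0.01]
delta tool [ 0.18835219 -0.00036017  0.04682795]
```

To row units: 0.045 m is 0.45, 0.04 m is 0.4.

```bash
echo '[[0.45,0,0,0],[0.45,0,0,0],[0.45,0,0,0],[0.4,0,0,0],[0.13,0,0,0]]' | python3 shift.py; echo '[[0,0,0,-0.016],[0,0,0,0],[0,0,0,0],[0,0,0,0]]' | python3 shift.py
python3 - <<'E'
from h import *;import pickle
s=r.sense();M=R.from_rotvec(s['orientation']).as_matrix();print(s['tcp_pos'],np.arctan2(M[1,0],M[0,0]))
print('delta tool',M.T@(np.array([.5155,-.0813,.115])-s['tcp_pos']))
d=im('wrist','i1.png');pickle.dump((d,s),open('w5.pkl','wb'));print(proj(d,[.5155,-.0813,.065]),proj(d,s['tcp_pos']))
E
```

```text
time_s: 11.35
tcp_pos: [0.5176, -0.076, 0.2077]
orientation: [-2.499, -1.903, -0.005]
wrist_force: [0.4, 0.3, -1.9]
gripper_width: 0.0169
gripper_force: 59.3
time_s: 11.75
tcp_pos: [0.5154, -0.0841, 0.2071]
orientation: [2.505, 1.895, -0.002]
wrist_force: [-0.2, -0.0, -1.9]
gripper_width: 0.0167
gripper_force: 59.3
[ 0.51544253 -0.08406907  0.2071159 ] 1.2952129326234134
delta tool [ 0.00277595 -0.00065685  0.09211337]
[312.9750389  225.98406353] [314.41832786 317.2619092 ]
```

View pics/i1.png

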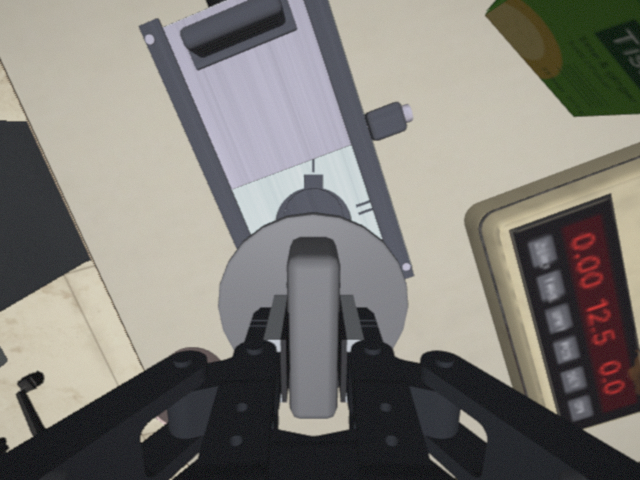

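The held view shows the bar vertical, with its top face from (313,262) to (313,416) and the flange spanning x 219 to 409. The slot end is at (313,175) and its mark at (313,159).

Run:
```python
from h import *;import pickle
d,s=pickle.load(open('w5.pkl','rb'));M=R.from_rotvec(s['orientation']).as_matrix()
t=lambda p:(M.T@(np.r_[p,0]-np.r_[s['tcp_pos'][:2],0])).round(4)
zb=s['tcp_pos'][2]+.022
q=lambda x,y,z:onz(d,x,y,z)[:2]
print('bar ends in tool',t(q(313,262,zb)),t(q(313,416,zb)))
print('flange',t(q(219,300,zb-.03)),t(q(409,300,zb-.03)))
print('slot end',t(q(304,175,.065)),t(q(322,175,.065)),t(q(313,159,.065)))
P=np.array([.5155,-.0813]);sl=lambda rr:P+rr*np.array([np.cos(1.2977),np.sin(1.2977)])
print('expected',t(P),t(sl(.037)),t(sl(.049)))
```

```text
bar ends in tool [ 0.0305 -0.0005 -0.    ] [-0.0282 -0.0006  0.    ]
flange [ 0.0038 -0.0393  0.    ] [ 0.0038  0.039  -0.    ]
slot end [ 0.04   -0.0071 -0.    ] [ 0.0399  0.0057 -0.    ] [ 0.0511 -0.0007 -0.0001]
expected [ 0.0027 -0.0007 -0.    ] [ 0.0397 -0.0008 -0.    ] [ 0.0517 -0.0008 -0.0001]
```

To row units: 0.002 m is 0.02, -0.0003 m is -0.003.

```bash
echo '[[0.02,-0.003,0.2,0],[0,0,0.3,0],[0,0,0.3,0],[0,0,0.12,0],[0,0,0,0]]' | python3 shift.py; echo '[[0,0,0,0],[0,0,0,0]]' | python3 shift.py; echo '[[0,0,0.06,0],[0,0,0.06,0],[0,0,0,0]]' | python3 shift.py; echo '[[0,0,0.06,0],[0,0,0.04,0],[0,0,0,0]]' | python3 shift.py
```

```text
time_s: 12.3
tcp_pos: [0.515, -0.0805, 0.1139]
orientation: [-2.501, -1.897, 0.005]
wrist_force: [-0.2, 0.5, -1.6]
gripper_width: 0.0169
gripper_force: 59.2
time_s: 12.5
tcp_pos: [0.5176, -0.0801, 0.1166]
orientation: [2.501, 1.898, 0.003]
wrist_force: [1.5, -0.5, -1.6]
gripper_width: 0.0169
gripper_force: 59.2
time_s: 12.8
tcp_pos: [0.5157, -0.0799, 0.1028]
orientation: [-2.502, -1.899, 0.002]
wrist_force: [-0.1, -0.9, -2.2]
gripper_width: 0.0164
gripper_force: 59.2
time_s: 13.1
tcp_pos: [0.5158, -0.0798, 0.0926]
orientation: [-2.501, -1.899, 0.002]
wrist_force: [0.3, -0.4, -2.4]
gripper_width: 0.0169
gripper_force: 59.2
```

To row units: 0.004 m is 0.04, 0.001 m is 0.01.

```bash
echo '[[0,0,0.04,0],[0,0,0.04,0],[0,0,0.04,0],[0,0,0.01,0],[0,0,0,0]]' | python3 shift.py; echo '[[0,0,0,0],[0,0,0,0]]' | python3 shift.py
```

```text
time_s: 13.6
tcp_pos: [0.5166, -0.0799, 0.0809]
orientation: [2.502, 1.899, 0.0]
wrist_force: [-1.8, 1.0, 9.2]
gripper_width: 0.0171
gripper_force: 60.8
time_s: 13.8
tcp_pos: [0.5166, -0.0799, 0.0811]
orientation: [2.501, 1.899, 0.0]
wrist_force: [-2.4, 1.0, 9.0]
gripper_width: 0.017
gripper_force: 60.8
```

To row units: 0.0015 m is 0.015.

```bash
echo '[[0,0,0.015,0],[0,0,0,0],[0,0,0,0]]' | python3 shift.py; echo '[[0,0,0.005,0.2],[0,0,0,0.4],[0,0,0,0]]' | python3 shift.py
```

```text
time_s: 14.1
tcp_pos: [0.5166, -0.0799, 0.0798]
orientation: [2.501, 1.899, 0.0]
wrist_force: [-2.4, 0.7, 10.4]
gripper_width: 0.0172
gripper_force: 61.0
time_s: 14.4
tcp_pos: [0.5176, -0.0799, 0.0795]
orientation: [2.637, 1.704, 0.003]
wrist_force: [-0.8, -0.2, 9.9]
gripper_width: 0.017
gripper_force: 61.0
```

To row units: 0.14 rad is 0.56.

```bash
echo '[[0,0,0,0.56],[0,0,0,0.56],[0,0,0,0.56],[0,0,0,0.56],[0,0,0,0]]' | python3 shift.py; echo '[[0,0,0,0.52],[0,0,0,0.48],[0,0,0,0.4],[0,0,0,0.32],[0,0,0,0]]' | python3 shift.py
python3 - <<'E'
from h import *
s=r.sense();M=R.from_rotvec(s['orientation']).as_matrix();print(np.arctan2(M[1,0],M[0,0]),s['ft_torque'],s['qpos'].round(2))
E
```

```text
time_s: 14.9
tcp_pos: [0.5186, -0.0802, 0.0798]
orientation: [3.005, 0.907, 0.006]
wrist_force: [-0.1, 0.4, 10.2]
gripper_width: 0.0164
gripper_force: 60.9
time_s: 15.4
tcp_pos: [0.5187, -0.0805, 0.0797]
orientation: [3.13, 0.247, 0.007]
wrist_force: [-0.3, 0.7, 10.4]
gripper_width: 0.0167
gripper_force: 60.9
0.15734632509915086 [-0.20484125  0.0236808  -0.06280313] [ 0.01  0.58  0.08  2.17 -0.11  0.39 -1.23]
```

```bash
echo '[[-0.02,0,0,0.2],[0,0,0,0.16],[0,0,0,0.12],[0,0,0,0]]' | python3 shift.py
python3 - <<'E'
from h import *
s=r.sense();M=R.from_rotvec(s['orientation']).as_matrix();print(np.arctan2(M[1,0],M[0,0]),s['ft_torque'])
E
```

```text
time_s: 15.8
tcp_pos: [0.5181, -0.081, 0.08]
orientation: [3.139, 0.06, 0.012]
wrist_force: [1.3, -0.5, 9.3]
gripper_width: 0.0167
gripper_force: 60.9
0.03854015431901446 [-0.24588414 -0.26209364 -0.01072158]
```

To row units: 0.03 rad is 0.12.

```bash
echo '[[0,0,0,0.12],[0,0,0,0],[0,0,0,0]]' | python3 shift.py
python3 - <<'E'
from h import *;import pickle
s=r.sense();M=R.from_rotvec(s['orientation']).as_matrix();print(np.arctan2(M[1,0],M[0,0]),s['ft_torque'])
d=im('wrist','i2.png')
E
```

```text
time_s: 16.1
tcp_pos: [0.518, -0.0813, 0.08]
orientation: [3.14, 0.015, 0.012]
wrist_force: [1.2, -1.0, 10.1]
gripper_width: 0.0165
gripper_force: 60.9
0.009537462846930621 [-0.35162096 -0.14898419  0.10357779]
```

View pics/i2.png

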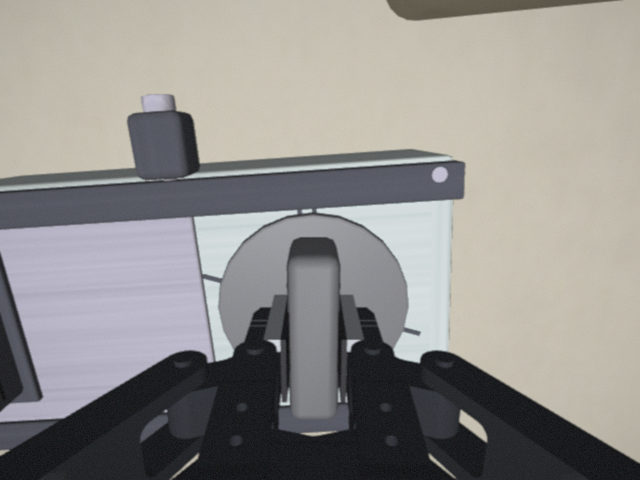

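Careful with the scale: shifts go in units of 100 mm and turns go in units of 0.25 rad. That gives: -0.002 m is -0.02, -0.001 m is -0.01, -0.04 rad is -0.16.

```bash
echo '[[-0.01,0,0,-0.16],[0,0,-0.02,0],[0,0,-0.02,0],[0,0,0,0],[0,0,0,0]]' | python3 shift.py; echo '[[0,0,-0.01,0],[0,0,0,0],[0,0,0,0]]' | python3 shift.py
python3 - <<'E'
from h import *
s=r.sense();M=R.from_rotvec(s['orientation']).as_matrix();print(np.arctan2(M[1,0],M[0,0]),s['ft_torque'])
E
```

```text
time_s: 16.65
tcp_pos: [0.5174, -0.081, 0.0839]
orientation: [3.139, 0.077, 0.013]
wrist_force: [2.1, -0.5, 6.9]
gripper_width: 0.0169
gripper_force: 60.5
time_s: 16.95
tcp_pos: [0.5174, -0.0809, 0.0847]
orientation: [3.139, 0.077, 0.013]
wrist_force: [2.9, -0.9, 6.3]
gripper_width: 0.0167
gripper_force: 60.4
0.04918186720319914 [-0.24967961 -0.46925029  0.09196819]
```

To row units: -0.05 m is -0.5, -0.03 m is -0.3.

```bash
echo '[[0,0,0,0],[0,0,0,0],[0,0,0,0]]' | python3 shift.py 0.06; echo '[[0,0,-0.3,0],[0,0,-0.5,0],[0,0,-0.5,0],[-0.3,0.2,-0.2,0],[0,0,0,0]]' | python3 shift.py;echo '[[0,0,0,0],[0,0,0,0]]' | python3 shift.py
python3 - <<'E'
from h import *
s=r.sense();d=im('wrist','f1.png');print(s['tcp_pos'],proj(d,[.5155,-.0813,.107]),proj(d,[.5155,-.0813,.077]),r.sense()['wrist_force'])
import pickle;pickle.dump(d,open('w6.pkl','wb'))
E
```

```text
time_s: 17.25
tcp_pos: [0.5127, -0.0801, 0.083]
orientation: [-3.14, -0.077, 0.002]
wrist_force: [-0.0, 0.1, -0.0]
gripper_width: 0.0592
gripper_force: 0.0
time_s: 17.75
tcp_pos: [0.4821, -0.1046, 0.236]
orientation: [3.139, 0.07, 0.003]
wrist_force: [0.5, -0.4, -0.1]
gripper_width: 0.0602
gripper_force: 0.0
time_s: 17.95
tcp_pos: [0.484, -0.101, 0.2324]
orientation: [-3.14, -0.078, 0.002]
wrist_force: [-0.0, 0.3, -0.1]
gripper_width: 0.0601
gripper_force: 0.0
[ 0.4840447  -0.10098233  0.23241081] [287.28827592 187.98831569] [289.88105761 182.19887366] [-0.84394437 -0.71321379 -0.55486026]
```

View pics/f1.png

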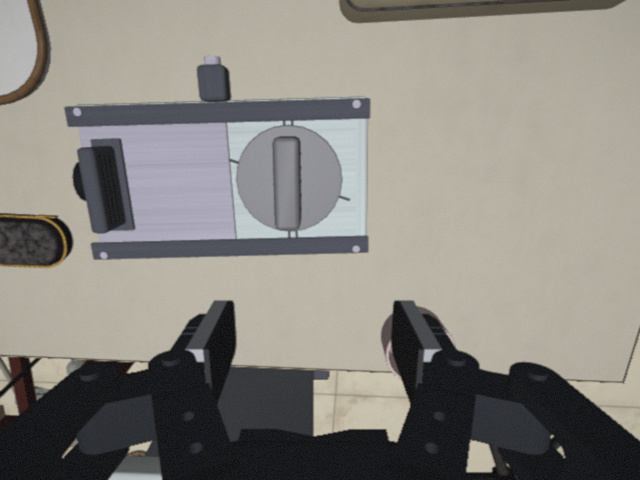

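The cartridge stands in the port. Its flange spans x 237 to 342 and y 125 to 231, its bar runs from about (286,146) to (288,229), and the home marks are visible at (288,122) and (292,234).

Run:
```python
from h import *;import pickle
d=pickle.load(open('w6.pkl','rb'));q=lambda x,y,z:onz(d,x,y,z)[:2]
f=d['frame'].astype(int)
g=f.mean(2)
def edges(row):
    s=np.abs(np.diff(g[row-1:row+2].mean(0)[265:312]));return [265+i for i in np.argsort(s)[-4:]]
print(sorted(edges(160)),sorted(edges(215)))
v=q(286.5,150,.107)-q(287.5,228,.107);print('bar yaw',np.arctan2(v[1],v[0]),np.linalg.norm(v),(q(286.5,146,.107)+q(287.5,229,.107))/2)
print('flange w',np.linalg.norm(q(237,178,.077)-q(342,178,.077)),(q(237,178,.077)+q(342,178,.077))/2,(q(289,125,.077)+q(289,231,.077))/2)
v=q(288,122,.065)-q(292,234,.065);print('home',np.arctan2(v[1],v[0]))
```

```text
[np.int64(271), np.int64(272), np.int64(299), np.int64(300)] [np.int64(273), np.int64(274), np.int64(300), np.int64(301)]
bar yaw 0.04339379045072804 0.052838031702945286 [ 0.51499369 -0.08113059]
flange w 0.0783620312165108 [ 0.51860552 -0.08090488] [ 0.51711658 -0.08058851]
home 0.06867640726256911
```

```bash
python3 -c "
from workcell import r
print(r.finish_job())"
```

```text
the job is handed in; nothing more can be done
None
```

The job is handed in, with no verdict returned: the last measurements put the shutter in its open stop and the cartridge sprung up home in the port, about 0.03 rad off the box's x axis and 1–3 mm off the port axis, and the arm stayed clear of the bystanders.

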